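Clear the base plate and put its cover on

TASK

Sweep the three loose metal chips off the base plate under the lamp into the open tray beside it, pushing them with the scraper and not with the gripper or the cover. Then stand the scraper back upright on the bench top, on its block, and lower the cover plate gently onto the cleared base plate, rib upwards, so that it lies flat with its edges flush all round. Leave the other things on the bench where they are.

Things in the scene. Friction and masses are not known exactly. Their poses are not given: they have to be found in the camera images.
- station: fixed work station: a solid aluminium base plate 140 (x) x 170 (y) x 40 mm high with an inspection lamp fixed over it (see lamp). Origin: centre of the base plate's underside, on the bench; x points away from the robot (up to 0.12 rad of yaw), z up. Nothing over 35 mm high stands in front (-x) of the plate; the lamp's two 16 mm square posts stand at x = +135, y = +-100 mm
- lamp (a point): centre of the underside of the lamp: a fixed white bar 70 (x) x 300 (y) x 32 mm, at station x = +5 mm, 280 mm above the bench, so over x = -30 to +40 mm; its arms to the posts run at the back, above 310 mm. A gripper upright over the plate runs into it; tilted 25 to 35 degrees, fingers pointing forward (+x) and down, it fits under it, also coming from the sides
- plate_top (a point): centre of the base plate's top face, 40 mm above the bench (axes as station)
- tray: fixed open catch tray of dark steel, 200 (x) x 90 (y) x 30 mm high, walls 3 mm, floor 6 mm thick; it stands 5 mm from the base plate, along either its left (+y) or its right (-y) side, axes parallel to the station's. Origin: centre of its underside, on the bench
- case: fixed closed flat grey plastic case, 200 (x) x 90 (y) x 28 mm high, on the other side of the base plate from the tray. Origin: centre of its underside; a bystander
- scraper: loose wooden scraper, 0.18 to 0.29 kg, standing on the bench at the left or right: block 160 (x) x 30 (y) x 30 mm high; from the middle of its top rises a flat-sided handle 20 mm thick (y), 28 mm deep, 115 mm long, leaning to -x 26 degrees from vertical, highest corner at z = 135 mm. Gripped across y, the tool may have any pitch. Origin: centre of the block's underside; z up; yaw to 0.25 rad
- scraper_grip (a point): point in the middle of the scraper's handle, 65 mm up along it: at x = -28, y = 0, z = +83 mm in the scraper's frame; a good place to grip
- cover: loose aluminium cover plate, 0.4 to 0.65 kg, flat on the bench on the other side from the scraper: 140 (x) x 170 (y) x 8 mm, the outline of the base plate, flat underside; upright rib in the middle of its top, 60 (x) x 20 (y) mm, from 8 to 48 mm above the underside, to be gripped across y. Origin: centre of the underside, z up; yaw up to 0.25 rad
- chip1: loose flat steel offcut ('chip') 64 x 22 x 8 mm on the base plate, about 50 g; origin: centre of its underside; its long side (x) lies roughly along the station's x
- chip2: loose flat steel chip 60 x 26 x 8 mm with one end turned up to 16 mm; origin as chip1
- chip3: loose steel chip 62 x 18 x 10 mm with a 22 mm long, 26 mm wide head at one end; origin as chip1
- tester: bystander: black hand-held meter 140 x 75 x 30 mm lying in front of the base plate; origin: underside centre
- screwdriver: bystander: screwdriver lying on the bench near the robot, about 200 mm long, handle about 30 mm thick; origin: on it, at bench level
- tape: bystander: black roll of tape, 90 mm across, 25 mm high, in front of the base plate; origin: underside centre
- carton: bystander: cardboard carton 110 x 130 x 100 mm at the back; origin: underside centre
- bottle: bystander: blue plastic bottle 48 mm across, 160 mm high, at the back; origin: underside centre
- jar: bystander: white jar 70 mm across, 80 mm high, at the left; origin: underside centre

How it is judged (in metres and radians):
On the way:
1. all three chips lie in the tray, the cover still away from the base plate (x of chip1 in the frame of tray between -0.1 and 0.1 m and y of chip1 in the frame of tray between -0.047 and 0.047 m and z of each of chip1, chip2, chip3 in the frame of tray below 0.038 m and x of chip2 in the frame of tray between -0.1 and 0.1 m and y of chip2 in the frame of tray between -0.047 and 0.047 m and x of chip3 in the frame of tray between -0.1 and 0.1 m and y of chip3 in the frame of tray between -0.047 and 0.047 m and horizontal distance between cover and plate_top above 0.12 m), for 0.2 s.
At the end, for the whole second after the job is handed in: chips: centres within the tray outline, under 38 mm above its underside; cover flat on the base plate (3 mm height, 2 deg level), centred within 7 mm, turned within 4 deg (either way round); scraper upright (7 deg) on the bench top, origin under 4 mm high; all at rest (x of chip1 in the frame of tray between -0.1 and 0.1 m and y of chip1 in the frame of tray between -0.047 and 0.047 m and z of each of chip1, chip2, chip3 in the frame of tray below 0.038 m and x of chip2 in the frame of tray between -0.1 and 0.1 m and y of chip2 in the frame of tray between -0.047 and 0.047 m and x of chip3 in the frame of tray between -0.1 and 0.1 m and y of chip3 in the frame of tray between -0.047 and 0.047 m and linear speed of each of chip1, chip2, chip3, cover, scraper below 0.02 m/s and horizontal distance between cover and plate_top below 0.007 m and angle between the x axis of cover and the x axis of station, either way round below 0.07 rad and angle between cover's own z axis and vertical below 0.035 rad and z of cover in the frame of plate_top between -0.003 and 0.003 m and height (world z) of scraper below 0.004 m and angle between scraper's own z axis and vertical below 0.12 rad); the robot touches nothing.
It fails at once if a chip is touched by the robot itself instead of the scraper (contact force between any of the fingers, the arm and chip1 above 1 N or contact force between any of the fingers, the arm and chip2 above 1 N or contact force between any of the fingers, the arm and chip3 above 1 N).
It fails at once if a chip is pushed with the cover plate (contact force between cover and chip1 above 1 N or contact force between cover and chip2 above 1 N or contact force between cover and chip3 above 1 N).
It fails at once if the cover plate falls onto the base plate (faster than 0.4 m/s within 12 mm of its place) (distance between cover and plate_top below 0.012 m and linear speed of cover above 0.4 m/s).
It fails at once if a bystander is shifted by more than 30 mm (distance of any of tester, screwdriver, tape, carton, bottle, jar from where it was at the start of the episode above 0.03 m).
It also fails if it takes over 72 s, if anything falls off the work surface, if the arm or the gripper's body presses on something with over 40 N, if the wrist force passes 120 N, or if a joint passes its speed limit or range.

ROBOT

A 6-joint arm with a two-finger parallel gripper is mounted at the origin on the work surface. World frame = base frame: x ahead of the robot, y to its left, z up, the work surface at z = 0. Lengths are in m, angles in degrees, forces in N, time in s.
With the tool pointing down it reaches from about 0.3 to 0.75 m from the base axis. Payload 8.5 kg.
Tool frame: the origin (TCP) lies midway between the tips of the shut fingers; the grasp point (between the pads) lies 19 mm behind it (env.grasp_offset is the distance from the TCP to the grasp point, in m); z points along the fingers, y is the line along which they close (so a half turn about z gives the same grasp; the last joint's range is limited). The gripper opens to 85 mm and grips with 20 to 120 N. Pads are 22 mm wide; open, the fingers measure 114 mm over their backs; the gripper's body (76 mm by 85 mm) begins 54 mm behind the grasp point. The pads swing forward as they close: fully open they stand 13 mm farther back than shut.
Start: joints at [-12.336, 21.807, 74.336, -0, 83.858, -12.336], TCP at [0.55, 0, 0.231] pointing down, gripper open.
Joint ranges: [-178.18, 178.18], [-50.72, 133.34], [12.68, 142.11], [-81.47, 261.47], [9.98, 163.14], [-165.26, 165.26]. Speed limits (degrees/s): [136.94, 136.94, 180, 180, 180, 180].

INTERFACE

Orientations are given as a 3x3 rotation matrix whose columns are the frame's x, y, z axes.
In Python, from rig import env gives the robot as it stands.
- The arm moves only by the tool servo_tool, never from a script. Its argument "deltas" is text: rows parted by semicolons, each of 7 numbers parted by spaces: the opening, from 0 (shut) to 1 (fully open), then the shift along the tool's x, y, z in mm, then the turn, a rotation vector about the tool's x, y, z in rad. A call has 1 to 8 rows; each row shifts and turns the commanded pose from where the row before left it, along the tool's axes as they then stand; what a row does not reach is not made up. A row lasts 1/12 s, in which the tool goes at most 41.7 mm and 7.16 degrees, less where a joint would pass 70% of its speed; a pose out of reach is approached as far as the arm can. A call is refused whole if a number of a shift passes 41.7 or a number of a turn 0.125, either way. A call with a gripper value outside its range is refused whole. The fingers move at their own pace and stop on an object; "newtons" is the grip in N (left out, the last holds). Time passes only in rows, so rows that do not move let the fingers close. It gives the time, the measured TCP pose, the force, the opening and the grip force at its end, in the units of the state.
- env.observe(): the state, without advancing time (a new reading comes with each control period).
- env.get_image(name): name is "scene" or "side" or "wrist"; returns a dict with "img" (420x560x3 uint8, red, green, blue), "depth" (420x560 float32, m along the optical axis (not along the pixel's ray), 0 where there is no reading), "camera_matrix" (3x3 intrinsics, pixels), "world_to_cam" (4x4, takes a point from world to camera coordinates). Camera axes: x right, y down, z forward; pixel columns grow to the right and rows downward; lengths in m; the calibration is good to about 2 mm. A picture is of the moment at which its call begins.
- env.close_job(): hands the job in; it is judged then, once.
Trained networks look in a picture, given as the dict that the camera call returned (one of the last four; its "shot" number tells which), for a name from the list of things; names that differ only in an ending like _2 or _b are one class to them, and where a whole thing is asked for, a point or a joint stands for the part that bears it (a point fixed in the world has none). Each returns a list of dicts, best first, with "conf" (0 to 1); they miss things now and then, are a little off and sometimes report something else, mostly with a low value. They report only what shows in the picture. A call takes as long as a camera call.
- env.spot_in(name, picture): "bbox" ([centre column, centre row, width, height] in pixels, round what is visible of it).
- env.spot_point(name, picture): "uv" ([column, row] in pixels: a listed point, or the origin of a listed thing).
The state is a dict: "time_s": time; "q": joint angles; "qvel": joint speeds; "joint_efforts": joint torques, N m; "position": TCP position; "tool_rot": TCP orientation; "ft_force": force on the tool from outside, world axes, zero at the start; "wrist_torque": the same for the moment, N m; "grip_width": finger opening in m; "gripper_force": force on a finger pad.
Only numpy, scipy, OpenCV 4.12 (cv2) and the standard library are available. Lean on these libraries where they do the work, as an engineer would, in place of code of your own. Each camera call takes 0.05 s, during which the arm holds its last target. There are 200 camera calls.

## Working session

There is one attempt and no reset: what is moved stays moved. The work goes in short steps, Python scripts to look and compute and a tool call to move; the robot and the scene stay as the last step left them, time stands still between calls to the robot, and variables do not carry over. Pictures are saved under pics/ and viewed, at most 10 in all, crops included, and the job is handed in when it is done.

Besides the shell and the picture viewer there is one more tool, called after "Emit:" as name(argument=value, ...) on one line, values as JSON. servo_tool: Moves the arm, as the interface text tells. Its arguments: {"type":"object","properties":{"deltas":{"type":"string"},"newtons":{"type":"number"}},"required":["deltas"]}

```bash
ls; mkdir -p pics; cat > h.py <<'E'
import numpy as np, cv2
from rig import env
def save(p,n): cv2.imwrite(f'pics/{n}.png',p['img'][:,:,::-1])
def pix(P,p):
    c=p['world_to_cam']@np.r_[P,1]; u=p['camera_matrix']@c[:3]; return u[:2]/u[2]
def ray(uv,p):
    T=np.linalg.inv(p['world_to_cam']); d=T[:3,:3]@np.linalg.solve(p['camera_matrix'],[uv[0],uv[1],1]); return T[:3,3],d
def atz(uv,p,z):
    o,d=ray(uv,p); return o+d*(z-o[2])/d[2]
def cloud(p):
    h,w=p['depth'].shape; u,v=np.meshgrid(np.arange(w),np.arange(h)); z=p['depth']
    c=np.stack([u*z,v*z,z],-1)@np.linalg.inv(p['camera_matrix']).T
    T=np.linalg.inv(p['world_to_cam']); return c@T[:3,:3].T+T[:3,3]
def tri(uv1,p1,uv2,p2):
    o1,d1=ray(uv1,p1);o2,d2=ray(uv2,p2)
    s=np.linalg.lstsq(np.c_[d1,-d2],o2-o1,rcond=None)[0]; a=o1+s[0]*d1;b=o2+s[1]*d2
    return (a+b)/2,np.linalg.norm(a-b)
E
python3 - <<'E'
from h import *
np.set_printoptions(precision=4,suppress=True)
a=env.get_image('scene');b=env.get_image('side');c=env.get_image('wrist')
import pickle; pickle.dump((a,b,c),open('p0.pkl','wb'))
for p,n in((a,'scene'),(b,'side')):save(p,n+'0')
names="plate_top station tray case scraper scraper_grip cover chip1 chip2 chip3 lamp tester screwdriver tape carton bottle jar".split()
for n in names:
    r=[env.spot_point(n,p) for p in(a,b)]
    out=[n]
    for p,q in zip((a,b),r):
        out.append((np.round(q[0]['uv'],1),round(q[0]['conf'],2)) if q else None)
    if r[0] and r[1]: out.append(tri(r[0][0]['uv'],a,r[1][0]['uv'],b))
    print(*out)
for p in(a,b,c): print(np.linalg.inv(p['world_to_cam']),p['camera_matrix'][0])
s=env.observe();print(s['position'],s['tool_rot'],s['grip_width'],env.grasp_offset)
E
```

```text
pics
plate_top (array([269.6, 296. ]), 0.91) (array([271.2, 230.1]), 0.93) (array([0.649 , 0.0236, 0.0281]), np.float64(0.0038219558532589216))
station (array([265.2, 309. ]), 0.66) (array([272.1, 235.4]), 0.56) (array([ 0.6591,  0.0108, -0.0048]), np.float64(0.0006855047790650633))
tray (array([212. , 317.8]), 0.73) (array([293.1, 216.7]), 0.62) (array([ 0.6817, -0.1172,  0.0042]), np.float64(0.005009692489001301))
case (array([324.1, 301.6]), 0.9) (array([247., 252.]), 0.7) (array([0.645 , 0.1492, 0.0005]), np.float64(0.015938049484986738))
scraper (array([116.2, 268.5]), 0.81) (array([370.3, 212. ]), 0.53) (array([ 0.5049, -0.368 ,  0.0001]), np.float64(0.010933854665145265))
scraper_grip (array([113.7, 239.6]), 0.55) None
cover (array([388.1, 245.1]), 0.77) (array([235.1, 316.5]), 0.77) (array([0.4577, 0.3589, 0.005 ]), np.float64(0.016070176313673665))
chip1 (array([246. , 293.1]), 0.75) (array([279.3, 222.1]), 0.68) (array([ 0.6522, -0.0269,  0.04  ]), np.float64(0.01720879328428645))
chip2 (array([246. , 293.1]), 0.75) (array([279.3, 222.1]), 0.68) (array([ 0.6522, -0.0269,  0
[... 1076 characters left out ...]
.619 ,  0.4941, -0.0029]), np.float64(0.0082936556920468))
[[ 0.0845  0.6172 -0.7822  1.3733]
 [ 0.9963 -0.0406  0.0755 -0.0127]
 [ 0.0149 -0.7857 -0.6184  0.8459]
 [ 0.      0.      0.      1.    ]] [449.1305   0.     285.7768]
[[-0.7225 -0.3472  0.5978 -0.1265]
 [-0.6911  0.3424 -0.6365  0.8101]
 [ 0.0163 -0.873  -0.4874  0.7447]
 [ 0.      0.      0.      1.    ]] [392.8171   0.     280.2227]
[[ 1.     -0.0002 -0.0014  0.5504]
 [-0.0006 -0.9599 -0.2804  0.0712]
 [-0.0013  0.2804 -0.9599  0.3722]
 [ 0.      0.      0.      1.    ]] [350.804    0.     286.5804]
[0.55   0.     0.2313] [[ 0.      1.     -0.0001]
 [ 1.     -0.      0.    ]
 [ 0.     -0.0001 -1.    ]] 0.08548420549365109 0.0187
```

View pics/scene0.png

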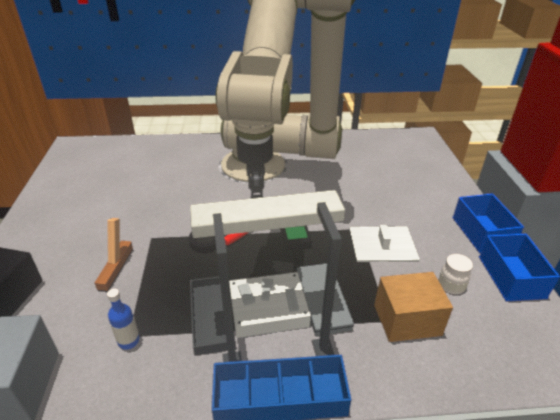

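View pics/side0.png

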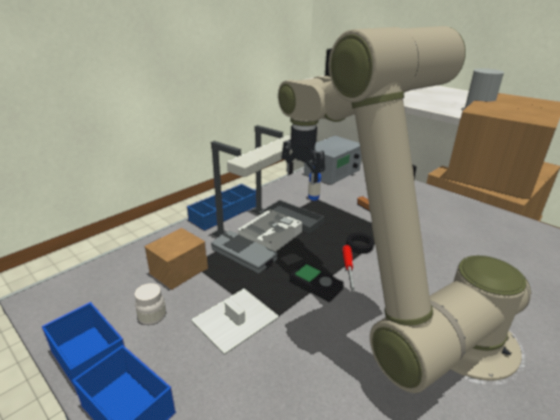

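```bash
cat > fit.py <<'E'
from h import *
import pickle
np.set_printoptions(precision=4,suppress=True)
A=pickle.load(open('p0.pkl','rb'))
def rect(p,cx,cy,r,z0,z1,crop=None):
    P=cloud(p).reshape(-1,3); ok=p['depth'].ravel()>0
    m=ok&(abs(P[:,0]-cx)<r)&(abs(P[:,1]-cy)<r)&(P[:,2]>z0)&(P[:,2]<z1)
    Q=P[m]
    if len(Q)<10: return None
    (c,s,a)=cv2.minAreaRect((Q[:,:2]*1000).astype(np.float32))
    return len(Q),np.round(c,1),np.round(s,1),round(a,2),'zmed',np.round(np.percentile(Q[:,2],[10,50,90])*1000,1),'mean',np.round(Q[:,:2].mean(0)*1000,1)
for i,n in enumerate(('scene','side')):
    p=A[i];print(n)
    print('cover',rect(p,.458,.359,.14,.004,.02)); print('rib',rect(p,.458,.359,.06,.03,.06))
    print('plate',rect(p,.655,.015,.14,.034,.062)); print('chips..',rect(p,.655,.015,.14,.046,.062))
    print('block',rect(p,.505,-.368,.13,.02,.036)); print('handle',rect(p,.49,-.365,.13,.06,.16)); print('handletop',rect(p,.49,-.365,.13,.11,.16))
    print('case',rect(p,.655,.155,.12,.022,.033)); print('tray',rect(p,.655,-.12,.14,.022,.034))
    print('lamp',rect(p,.67,.02,.2,.27,.33))
    for k in('chip1','scraper','cover'): print(k,[(np.round(d['uv'],1),round(d['conf'],2)) for d in env.spot_point(k,p)] if 0 else '')
E
python3 fit.py
python3 - <<'E'
from h import *
p=env.get_image('scene'); q=p['img'][200:350,90:430]; cv2.imwrite('pics/crop1.png',cv2.resize(q,(800,353),interpolation=cv2.INTER_CUBIC)[:,:,::-1])
for k in('chip1','chip2','chip3','scraper_grip'): print(k,[(np.round(d['uv'],1),round(d['conf'],2),np.round(atz(d['uv'],p,.04),3)) for d in env.spot_point(k,p)])
E
```

```text
scene
cover (1839, array([456.5, 349.5]), array([241.3, 303.3]), 81.89, 'zmed', array([5.3, 7.3, 9.9]), 'mean', array([461.4, 348.5]))
rib (160, array([454. , 350.7]), array([20.7, 65.8]), 86.39, 'zmed', array([35.3, 46. , 48.9]), 'mean', array([459. , 349.2]))
plate (3472, array([697.9,  30.7]), array([221.7, 190.1]), 7.86, 'zmed', array([37.6, 40.1, 48.3]), 'mean', array([671.7,  18.8]))
chips.. (609, array([688.3,  57.1]), array([252.1,  97.6]), 55.54, 'zmed', array([46.7, 48.7, 52.4]), 'mean', array([665.5,  23.1]))
block (518, array([ 500.7, -374.7]), array([ 33.1, 162.4]), 77.58, 'zmed', array([24.1, 29.1, 31.6]), 'mean', array([ 515.5, -373.5]))
handle (389, array([ 468.8, -366.8]), array([23.4, 65.5]), 79.28, 'zmed', array([ 68.2,  97.5, 126.7]), 'mean', array([ 474.8, -365.7]))
handletop (134, array([ 457.3, -365. ]), array([22.3, 42.7]), 76.91, 'zmed', array([113.1, 121.8, 131.4]), 'mean', array([ 463.1, -363.9]))
case (1865, array([662.6, 170.2]), array([206.8, 218. ]), 70.41, 'zmed', array([25. , 27.4, 29.4]), 'mean', array([658.9, 143.5]))
tray (441, array([672. , -75.9]
[... 1126 characters left out ...]
]), 80.94, 'zmed', array([23. , 27.5, 31. ]), 'mean', array([ 655.6, -111.4]))
lamp (2232, array([679.5,  44.4]), array([274.7, 339.5]), 64.15, 'zmed', array([286.9, 311.2, 322.8]), 'mean', array([646.1,  56.2]))
chip1 
scraper 
cover 
chip1 [(array([293.2, 301.3]), 0.71, array([0.678, 0.076, 0.04 ])), (array([268.8, 291.1]), 0.49, array([0.643, 0.021, 0.04 ]))]
chip2 [(array([293.2, 301.3]), 0.71, array([0.678, 0.076, 0.04 ])), (array([268.8, 291.1]), 0.49, array([0.643, 0.021, 0.04 ]))]
chip3 [(array([293.2, 301.3]), 0.71, array([0.678, 0.076, 0.04 ])), (array([268.8, 291.1]), 0.49, array([0.643, 0.021, 0.04 ]))]
scraper_grip [(array([115. , 238.5]), 0.62, array([ 0.424, -0.383,  0.04 ]))]
```

View pics/crop1.png

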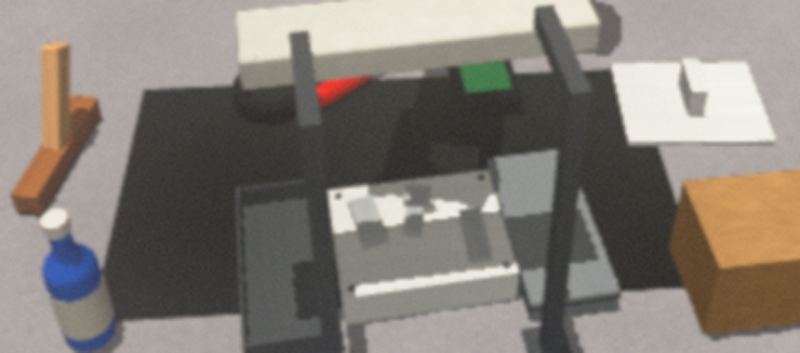

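Three chips show on the plate (crop px (368,215), (412,205), (478,235)). The tray is on the −y side, the scraper is at the right (−y) and the cover at the left (+y). I'll go to the scraper now.

```bash
cat > plan.py <<'E'
from h import *
from scipy.spatial.transform import Rotation as Ro
np.set_printoptions(precision=4,suppress=True)
def pose(psi,t):
    t=np.radians(t);c,s=np.cos(t),np.sin(t)
    return Ro.from_euler('z',psi,degrees=True).as_matrix()@np.array([[-c,0,s],[0,1,0],[-s,0,-c]])
def go(R,tcp,R0=None,p0=None):
    s=env.observe(); R0=s['tool_rot'] if R0 is None else R0; p0=s['position'] if p0 is None else p0
    rv=Ro.from_matrix(np.array(R0).T@R).as_rotvec(); n=max(1,int(np.ceil(np.degrees(np.linalg.norm(rv))/7)),int(np.ceil(abs(rv).max()/.125)))
    d=(np.array(tcp)-p0)*1000
    print('rotvec',rv,'deg',np.degrees(np.linalg.norm(rv)),'rows',n,'per',rv/n); print('d world',d,'in old tool',np.array(R0).T@d,'in new tool',R.T@d, 'dist',np.linalg.norm(d))
E
python3 - <<'E'
from plan import *
go(pose(-12.4,27),[.421,-.357,.186])
E
```

```text
rotvec [-0.3187 -0.3964 -1.3276] deg 81.46004383297222 rows 12 per [-0.0266 -0.033  -0.1106]
d world [-128.9936 -356.969   -45.3205] in old tool [-356.9739 -128.9787   45.3241] in new tool [  64.529  -376.3412   17.9853] dist 382.2566408582581
```

Emit:
servo_tool(deltas="1 -36 -13 4; ")

```text
invalid input at $.deltas[0]: expected 7 numbers
```

Emit:
servo_tool(deltas="1 -20 -7 2 0 0 0;1 -36 -13 4 0 0 0;1 -36 -13 4 0 0 0;1 -36 -13 4 0 0 0;1 -36 -13 5 0 0 0;1 -36 -13 5 0 0 0;1 -36 -13 5 0 0 0;1 -36 -13 5 0 0 0")

```text
time_s: 2.77
position: [0.4511, -0.2736, 0.1973]
tool_rot: [[0.0, 1.0, 0.0], [1.0, -0.0, -0.0], [-0.0, 0.0, -1.0]]
ft_force: [0.3, -0.0, 0.1]
grip_width: 0.0852
gripper_force: 0.0
```

Emit:
servo_tool(deltas="1 -36 -13 5 0 0 0;1 -30 -11 4 0 0 0;1 -19 -7 2 -0.0266 -0.033 -0.1106;1 0 0 0 -0.0266 -0.033 -0.1106;1 0 0 0 -0.0266 -0.033 -0.1106;1 0 0 0 -0.0266 -0.033 -0.1106;1 0 0 0 -0.0266 -0.033 -0.1106;1 0 0 0 -0.0266 -0.033 -0.1106")

```text
time_s: 3.43
position: [0.421, -0.3569, 0.1865]
tool_rot: [[-0.598, 0.773, 0.211], [0.766, 0.629, -0.132], [-0.235, 0.083, -0.968]]
ft_force: [0.8, -1.0, -0.0]
grip_width: 0.085
gripper_force: 0.0
```

Emit:
servo_tool(deltas="1 0 0 0 -0.0266 -0.033 -0.1106;1 0 0 0 -0.0266 -0.033 -0.1106;1 0 0 0 -0.0266 -0.033 -0.1106;1 0 0 0 -0.0266 -0.033 -0.1106;1 0 0 0 -0.0266 -0.033 -0.1106;1 0 0 0 -0.0266 -0.033 -0.1106;1 0 0 0 0 0 0")

```text
time_s: 4.02
position: [0.4203, -0.3573, 0.186]
tool_rot: [[-0.871, 0.211, 0.444], [0.188, 0.977, -0.096], [-0.455, -0.001, -0.891]]
ft_force: [0.0, 0.1, 0.3]
grip_width: 0.0851
gripper_force: 0.0
```

```bash
python3 - <<'E'
from plan import *
import fit
p=env.get_image('wrist'); save(p,'w1')
for k in('scraper','scraper_grip'): print(k,[(np.round(d['uv'],1),round(d['conf'],2)) for d in env.spot_point(k,p)])
for z0,z1 in((.022,.034),(.06,.15),(.07,.1),(.1,.15)): print(z0,fit.rect(p,.5,-.37,.15,z0,z1))
s=env.observe();print(s['time_s'],s['position'],s['tool_rot'],s['ft_force'],s['q'])
E
```

```text
scene
cover (1839, array([456.5, 349.5]), array([241.3, 303.3]), 81.89, 'zmed', array([5.3, 7.3, 9.9]), 'mean', array([461.4, 348.5]))
rib (160, array([454. , 350.7]), array([20.7, 65.8]), 86.39, 'zmed', array([35.3, 46. , 48.9]), 'mean', array([459. , 349.2]))
plate (3472, array([697.9,  30.7]), array([221.7, 190.1]), 7.86, 'zmed', array([37.6, 40.1, 48.3]), 'mean', array([671.7,  18.8]))
chips.. (609, array([688.3,  57.1]), array([252.1,  97.6]), 55.54, 'zmed', array([46.7, 48.7, 52.4]), 'mean', array([665.5,  23.1]))
block (518, array([ 500.7, -374.7]), array([ 33.1, 162.4]), 77.58, 'zmed', array([24.1, 29.1, 31.6]), 'mean', array([ 515.5, -373.5]))
handle (389, array([ 468.8, -366.8]), array([23.4, 65.5]), 79.28, 'zmed', array([ 68.2,  97.5, 126.7]), 'mean', array([ 474.8, -365.7]))
handletop (134, array([ 457.3, -365. ]), array([22.3, 42.7]), 76.91, 'zmed', array([113.1, 121.8, 131.4]), 'mean', array([ 463.1, -363.9]))
case (1865, array([662.6, 170.2]), array([206.8, 218. ]), 70.41, 'zmed', array([25. , 27.4, 29.4]), 'mean', array([658.9, 143.5]))
tray (441, array([672. , -75.9]
[... 1519 characters left out ...]
ay([ 30. , 104.2]), 77.62, 'zmed', array([27.5, 28.5, 29.4]), 'mean', array([ 450.2, -362.6]))
0.06 (1968, array([ 452.3, -362.9]), array([20. , 31.5]), 77.87, 'zmed', array([ 82.4, 123.5, 130.9]), 'mean', array([ 449.2, -362.2]))
0.07 (297, array([ 454. , -363.2]), array([19.9, 14.6]), 77.18, 'zmed', array([73.7, 86.7, 97.3]), 'mean', array([ 453.7, -363.2]))
0.1 (1585, array([ 449.5, -362.2]), array([20.1, 25.6]), 78.92, 'zmed', array([112. , 125.2, 131.2]), 'mean', array([ 447.5, -361.9]))
4.1667 [ 0.421  -0.3572  0.1865] [[-0.8696  0.2191  0.4426]
 [ 0.1961  0.9757 -0.0978]
 [-0.4532  0.0018 -0.8914]] [ 1.1046 -0.0735 -1.2467] [ -62.2967   16.4263   96.0507   25.9444   52.3453 -152.8957]
```

View pics/w1.png

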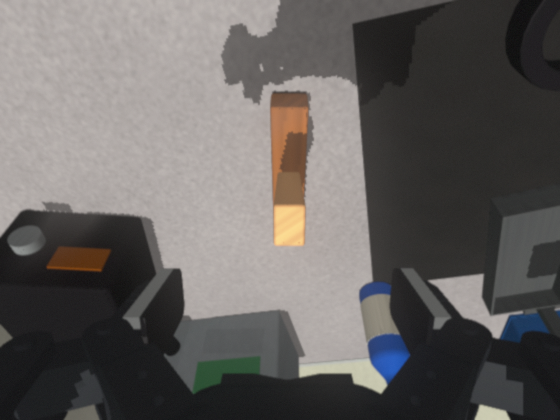

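The wrist view shows the handle centred between the fingers, near column 290, rows 170–245. I'll advance and grip it.

Emit:
servo_tool(deltas="1 0 0 25 0 0 0;1 0 0 30 0 0 0;1 0 0 30 0 0 0;1 1 1 25 0 0 0;1 0 0 13 0 0 0;1 0 0 6 0 0 0;1 0 0 0 0 0 0;0.5 0 0 0 0 0 0", newtons=80)

```text
time_s: 4.83
position: [0.4778, -0.3684, 0.0715]
tool_rot: [[-0.87, 0.216, 0.444], [0.192, 0.976, -0.097], [-0.454, 0.001, -0.891]]
ft_force: [-0.1, -0.0, 0.2]
grip_width: 0.0755
gripper_force: 0.0
```

Emit:
servo_tool(deltas="0 0 0 0 0 0 0;0 0 0 0 0 0 0;0 0 0 0 0 0 0;0 0 0 0 0 0 0;0 0 0 0 0 0 0;0 0 0 0 0 0 0", newtons=80)

```text
time_s: 5.33
position: [0.4776, -0.3685, 0.0716]
tool_rot: [[-0.87, 0.215, 0.444], [0.192, 0.977, -0.098], [-0.455, 0.0, -0.891]]
ft_force: [-2.2, 1.8, 5.4]
grip_width: 0.0189
gripper_force: 71.8
```

```bash
sed -i "s/^for i,n in enumerate/if __name__=='__main__':\n  for i,n in enumerate/; s/^    /    /" fit.py; python3 - <<'E'
import re
s=open('fit.py').read(); i=s.index("if __name__"); open('fit.py','w').write(s[:i])
E
cat > stfit.py <<'E'
from h import *
import pickle
from scipy.optimize import minimize
def pts(ps,cx,cy,rx,ry,zmax):
    out=[]
    for p in ps:
        P=cloud(p).reshape(-1,3); m=(p['depth'].ravel()>0)&(abs(P[:,0]-cx)<rx)&(abs(P[:,1]-cy)<ry)&(P[:,2]<zmax)&(P[:,2]>-.02); out.append(P[m])
    return np.vstack(out)
def cost(v,P,model):
    c,s=np.cos(v[2]),np.sin(v[2]); d=P[:,:2]-v[:2]; L=np.c_[d[:,0]*c+d[:,1]*s,-d[:,0]*s+d[:,1]*c]
    return np.minimum(abs(P[:,2]-model(L)),.012).mean()
def station(L):   # tray on -y, case on +y
    x,y=L.T; z=np.zeros(len(x)); pl=(abs(x)<.07)&(abs(y)<.085); z[pl]=.04
    z[(abs(x)<.1)&(abs(y-.135)<.045)]=.028
    t=(abs(x)<.1)&(abs(y+.135)<.045); z[t]=.03; z[(abs(x)<.097)&(abs(y+.135)<.042)]=.006; return z
def cover(L):
    x,y=abs(L).T; z=np.zeros(len(x)); z[(x<.07)&(y<.085)]=.008; z[(x<.03)&(y<.01)]=.048; return z
def fitm(P,v0,model):
    best=None
    for a in(-.08,0,.08):
        r=minimize(cost,np.add(v0,[0,0,a]),args=(P,model),method='Nelder-Mead',options=dict(initial_simplex=np.add(v0,[0,0,a])+np.array([[0,0,0],[.012,0,0],[0,.012,0],[0,0,.05]]),xatol=1e-5,fatol=1e-8))
        if best is None or r.fun<best.fun: best=r
    return best.x,best.fun
E
python3 - <<'E'
from stfit import *
np.set_printoptions(precision=4,suppress=True)
A=pickle.load(open('p0.pkl','rb'))
for ps in((A[0],),(A[1],),A[:2]):
    print('st',*fitm(pts(ps,.66,.015,.16,.24,.075),[.66,.015,.08],station))
    print('cov',*fitm(pts(ps,.455,.355,.13,.13,.075),[.455,.355,-.08],cover))
for ps in A[:2]:
    r=env  # image evidence at z=.04
print(atz([269.6,296],A[0],.04),atz([271.2,230.1],A[1],.04))
P=pts(A[:2],.66,.015,.09,.1,.075)
v=fitm(pts(A[:2],.66,.015,.16,.24,.075),[.66,.015,.08],station)[0]
c,s=np.cos(v[2]),np.sin(v[2]);d=P[:,:2]-v[:2];L=np.c_[d[:,0]*c+d[:,1]*s,-d[:,0]*s+d[:,1]*c]
m=(P[:,2]>.0455)&(abs(L[:,0])<.075)&(abs(L[:,1])<.09)
H,_,_=np.histogram2d(L[m,1]*1e3,L[m,0]*1e3,bins=[np.arange(-90,91,10),np.arange(-80,81,10)]);print(H.astype(int))
E
```

```text
st [0.6603 0.0167 0.1122] 0.0026329287850271207
cov [ 0.4498  0.3527 -0.0521] 0.0018158178585176454
st [0.6602 0.021  0.1133] 0.0036853727737375143
cov [ 0.4513  0.3541 -0.0617] 0.0015866118825355335
st [0.66   0.0166 0.1115] 0.002951110082769136
cov [ 0.4512  0.3531 -0.0522] 0.0016955336956922466
[0.6581 0.0216 0.04  ] [0.6362 0.039  0.04  ]
[[ 0  0  0  0  0  0  0  0  0  0  0  0  0  0  0  0]
 [ 0  0  0  0  0  0  0  0  0  0  0  0  0  0  0  0]
 [ 0  0  0  3  9  7  4  3  1  0  0  0  0  0  0  0]
 [ 0  0  0 11 16 18 16 18 12 20  0  0  0  0  0  0]
 [ 0  0  0  9 18 18 14 16  8 18  0  0  0  0  0  0]
 [ 0  0  1  4  7  6  9 11 16 13  0  0  0  0  0  0]
 [ 0  0  0  0  0  0  0  0  0  1  0  0  0  0  0  0]
 [ 0  0  0  0  2  0  3  9 14  0  0  0  0  0  0  0]
 [ 0  0  6  9 19 15 16 16 18  6  0  0  0  0  0  0]
 [ 0  0  7 17 16 15 16 12  7  0  0  0  0  0  0  0]
 [ 0  0  3 15 18  7  1  0  0  0  0  0  0  0  0  0]
 [ 0  0  1  2  1  0  0  0  0  0  0  0  0  0  0  0]
 [ 0  0  0  0  0  0  0  0  0  0  0  0  0  0  0  0]
 [ 0  0  0  0  0  0  2 11 12 16 14 19 11  6  0  0]
 [ 0  0  0  0  0  0  5 18 16 18 20 19 18 11  0  0]
 [ 0  0  0  0  0  0  1 12 11  9 10  9  9  1  0  0]
 [ 0  0  0  0  0  0  0  0  0  0  0  0  0  0  0  0]
 [ 0  0  0  0  0  0  0  0  0  0  0  0  0  0  0  0]]
```

Emit:
servo_tool(deltas="0 12 0 -24 0 0 0;0 12 0 -24 0 0 0;0 12 0 -24 0 0 0;0 6 0 -12 0 0 0;0 0 0 0 0 0 0")

```text
time_s: 5.75
position: [0.4024, -0.352, 0.128]
tool_rot: [[-0.87, 0.216, 0.444], [0.192, 0.976, -0.099], [-0.454, -0.001, -0.891]]
ft_force: [1.0, -0.8, -2.5]
grip_width: 0.0194
gripper_force: 72.0
```

```bash
python3 - <<'E'
from plan import *
R=pose(6.4,27.05)
go(R,[.517,.109,.160])
print(R)
E
```

```text
rotvec [-0.1504 -0.0005 -0.2933] deg 18.88582083849347 rows 3 per [-0.0501 -0.0002 -0.0978]
d world [114.6062 461.0447  32.0454] in old tool [-25.5741 474.8993 -23.2434] in new tool [-161.7769  445.3964   46.6259] dist 476.15508488428134
[[-0.8851 -0.1115  0.4519]
 [-0.0993  0.9938  0.0507]
 [-0.4548  0.     -0.8906]]
```

Emit:
servo_tool(deltas="0 0 0 0 -0.0376 0 -0.0733;0 0 0 0 -0.0376 0 -0.0733;0 0 0 0 -0.0376 0 -0.0733;0 0 0 0 -0.0376 0 -0.0733;0 -6 15 2 0 0 0;0 -10 28 3 0 0 0;0 -12 34 4 0 0 0;0 -12 34 4 0 0 0")

```text
time_s: 6.42
position: [0.478, -0.2281, 0.1578]
tool_rot: [[-0.918, -0.061, 0.393], [-0.05, 0.998, 0.038], [-0.394, 0.015, -0.919]]
ft_force: [1.3, -1.1, -1.9]
grip_width: 0.0194
gripper_force: 72.5
```

Emit:
servo_tool(deltas="0 -12 34 4 0 0 0;0 -12 34 4 0 0 0;0 -12 34 4 0 0 0;0 -12 34 4 0 0 0;0 -12 34 4 0 0 0;0 -13 34 4 0 0 0;0 -13 34 4 0 0 0;0 -13 34 4 0 0 0")

```text
time_s: 7.08
position: [0.5644, 0.0508, 0.1715]
tool_rot: [[-0.918, -0.063, 0.393], [-0.052, 0.998, 0.038], [-0.394, 0.015, -0.919]]
ft_force: [0.7, -1.2, -2.4]
grip_width: 0.0186
gripper_force: 72.4
```

Emit:
servo_tool(deltas="0 -13 34 3 0 0 0;0 -13 34 0 0 0 0;0 -9 20 0 0 0 0;0 0 8 0 0 0 0;0 0 0 0 0 0 0")

```text
time_s: 7.5
position: [0.591, 0.1483, 0.1836]
tool_rot: [[-0.918, -0.065, 0.392], [-0.054, 0.998, 0.039], [-0.394, 0.014, -0.919]]
ft_force: [0.2, -0.9, -2.6]
grip_width: 0.0195
gripper_force: 72.7
```

```bash
python3 - <<'E'
from stfit import *
from plan import *
p=env.get_image('scene');w=env.get_image('wrist'); q=p['img'][150:350,150:400]; cv2.imwrite('pics/b.png',np.hstack([cv2.resize(q,(400,320)),cv2.resize(w['img'],(400,320))])[:,:,::-1])
pickle.dump((p,w),open('p1.pkl','wb'))
s=env.observe();print(s['time_s'],s['position'],s['tool_rot'],s['q'],s['grip_width'])
u=np.array([.9937,.1117]);v=np.array([-.1117,.9937]);S=np.array([.660,.0167])
t=S+0*u+.108*v-.0219*u; go(pose(6.4,27.05),[*t,.1131])
E
```

```text
7.6 [0.5908 0.1458 0.1836] [[-0.9179 -0.0625  0.3917]
 [-0.0521  0.9979  0.0372]
 [-0.3933  0.0138 -0.9193]] [  2.1817  21.3474  87.3444   1.7146  48.1808 -92.1227] 0.019648520243311447
rotvec [-0.0084 -0.0675 -0.0504] deg 4.850175631898289 rows 1 per [-0.0084 -0.0675 -0.0504]
d world [ 35.3259 -24.267  -70.5342] in old tool [ -3.4245 -27.3979  77.7786] in new tool [  3.2202 -28.0535  77.5533] dist 82.53409051156721
```

View pics/b.png

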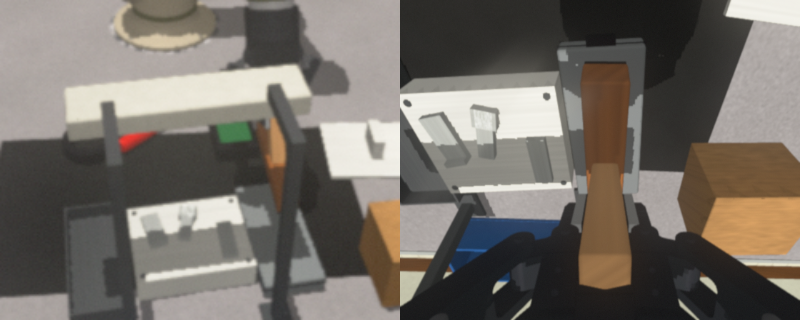

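Emit:
servo_tool(deltas="0 0 0 0 -0.003 -0.023 -0.017;0 0 0 0 -0.003 -0.023 -0.017;0 0 0 0 -0.003 -0.022 -0.017;0 0 0 0 0 0 0")

```text
time_s: 7.93
position: [0.5905, 0.1446, 0.1839]
tool_rot: [[-0.885, -0.111, 0.453], [-0.098, 0.994, 0.05], [-0.456, 0.0, -0.89]]
ft_force: [0.2, 0.4, -2.3]
grip_width: 0.019
gripper_force: 72.7
```

```bash
python3 - <<'E'
from plan import *
u=np.array([.9937,.1117]);v=np.array([-.1117,.9937]);S=np.array([.660,.0167])
t=S+0*u+.110*v-.0219*u; go(pose(6.4,27.05),[*t,.1131])
s=env.observe();print(s['position'],s['tool_rot'])
E
```

```text
rotvec [-0.0003  0.0012 -0.0009] deg 0.08701784190701324 rows 1 per [-0.0003  0.0012 -0.0009]
d world [ 35.4072 -20.9986 -70.8179] in old tool [  3.0252 -24.7904  78.0133] in new tool [  2.9529 -24.8145  78.0084] dist 81.9132781316931
[0.5905 0.1446 0.1839] [[-0.8846 -0.1106  0.453 ]
 [-0.0984  0.9939  0.0505]
 [-0.4558  0.0001 -0.8901]]
```

Emit:
servo_tool(deltas="0 1 0 20 0 0 0;0 1 0 20 0 0 0;0 1 0 20 0 0 0;0 0 0 12 0 0 0;0 0 0 4 0 0 0;0 0 0 2 0 0 0;0 0 -12 0 0 0 0;0 0 -12 0 0 0 0")

```text
time_s: 8.6
position: [0.6269, 0.126, 0.1149]
tool_rot: [[-0.883, -0.113, 0.455], [-0.1, 0.994, 0.052], [-0.458, 0.0, -0.889]]
ft_force: [-0.0, 1.6, -2.1]
grip_width: 0.0192
gripper_force: 72.6
```

Emit:
servo_tool(deltas="0 0 0 0 0 0 0;0 0 -10 0 0 0 0;0 0 -12 0 0 0 0;0 0 -12 0 0 0 0;0 0 0 0 0 0 0")

```text
time_s: 9.02
position: [0.6311, 0.0908, 0.1151]
tool_rot: [[-0.883, -0.11, 0.456], [-0.098, 0.994, 0.05], [-0.459, -0.0, -0.889]]
ft_force: [0.2, -0.8, -3.0]
grip_width: 0.0191
gripper_force: 72.6
```

```bash
python3 - <<'E'
from plan import *
from stfit import *
s=env.observe();print(s['time_s'],s['position'],s['tool_rot'],s['ft_force'],s['wrist_torque'])
p=env.get_image('side');w=env.get_image('wrist'); q=p['img'][120:320,180:430]; cv2.imwrite('pics/c.png',np.hstack([cv2.resize(q,(400,320)),cv2.resize(w['img'],(400,320))])[:,:,::-1])
# block top height by wrist depth, along station axes
P=cloud(w).reshape(-1,3);P=P[w['depth'].ravel()>0];u=np.array([.9937,.1117]);v=np.array([-.1117,.9937]);S=np.array([.660,.0167])
L=np.c_[(P[:,:2]-S)@u,(P[:,:2]-S)@v,P[:,2]]*1e3
yc=((s['position'][:2]-S)@v)*1e3;print('yc',yc,'xc',((s['position'][:2]-S)@u)*1e3+21.9)
for x in range(-90,90,10):
  for lo,hi in((-12,-4),(4,12)):
    m=(abs(L[:,0]-x)<5)&(L[:,1]>yc+lo)&(L[:,1]<yc+hi)&(L[:,2]>55)&(L[:,2]<85)
    if m.sum()>5: print(x,lo,m.sum(),np.median(L[m,2]),end=' | ')
m=(L[:,2]>62)&(L[:,2]<80)&(L[:,0]<-35)&(abs(L[:,1]-yc)<40);print(); print(L[m].min(0),L[m].max(0))
E
```

```text
9.0167 [0.6311 0.0908 0.1151] [[-0.8833 -0.1102  0.4558]
 [-0.0981  0.9939  0.0503]
 [-0.4585 -0.0003 -0.8887]] [ 0.2444 -0.8311 -3.0055] [-0.0018  0.4669 -0.0369]
yc 76.83789571451643 xc 1.4937805204762427
-80 -12 477 67.87356649496532 | -80 4 471 68.19158778314782 | -70 -12 372 71.81709470298404 | -70 4 365 71.81606164015145 | -60 -12 332 71.80829966723141 | -60 4 332 71.86524790149959 | -50 -12 288 71.89615512823872 | -50 4 293 71.86156520767184 | -40 -12 258 71.8957770290723 | -40 4 254 71.93211236386568 | -30 -12 222 71.92800818577057 | -30 4 220 71.97329544457776 | -20 -12 269 72.21365607777524 | -20 4 285 72.37948880750783 | -10 -12 45 72.11005819706823 | -10 4 19 72.00147726009845 | 0 -12 10 72.0780484204611 | 
[-79.5789  62.5681  62.0092] [-35.0037  92.6917  73.82  ]
```

View pics/c.png

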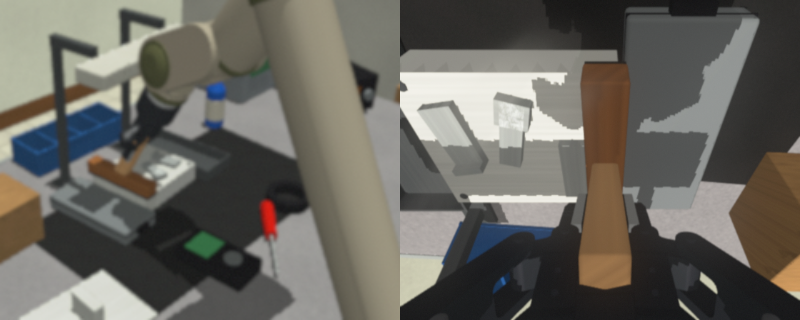

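Emit:
servo_tool(deltas="0 1 0 2 0 0 0;0 0 -8 0 0 0 0;0 0 -14 0 0 0 0;0 0 -14 0 0 0 0;0 0 -14 0 0 0 0;0 0 -14 0 0 0 0;0 0 -14 0 0 0 0;0 0 -14 0 0 0 0")

```text
time_s: 9.78
position: [0.6409, 0.0004, 0.1117]
tool_rot: [[-0.884, -0.113, 0.454], [-0.1, 0.994, 0.052], [-0.457, 0.0, -0.889]]
ft_force: [-0.1, 1.4, -3.1]
grip_width: 0.0195
gripper_force: 72.6
```

```bash
cat > chk.py <<'E'
from plan import *
from stfit import *
import sys
s=env.observe();print(s['time_s'],s['position'],s['tool_rot'][:,2],s['ft_force'],s['wrist_torque'],s['grip_width'])
p=env.get_image('scene');w=env.get_image('wrist'); q=p['img'][150:350,150:400]; cv2.imwrite('pics/%s.png'%sys.argv[1],np.hstack([cv2.resize(q,(400,320)),cv2.resize(w['img'],(400,320))])[:,:,::-1])
u=np.array([.9937,.1117]);v=np.array([-.1117,.9937]);S=np.array([.660,.0167])
for n,i in(('scene',p),('wrist',w)):
    P=cloud(i).reshape(-1,3);P=P[i['depth'].ravel()>0];L=np.c_[(P[:,:2]-S)@u,(P[:,:2]-S)@v,P[:,2]]*1e3
    m=(L[:,2]>43)&(L[:,2]<66)&(abs(L[:,0])<95)&(L[:,1]<90)&(L[:,1]>-190)
    m2=(L[:,2]>9)&(L[:,2]<66)&(abs(L[:,0])<94)&(L[:,1]<-95)&(L[:,1]>-174)
    print(n,'high',m.sum(),'in tray',m2.sum())
    print(np.histogram(L[m,1],bins=np.arange(-190,91,20)));print(np.histogram2d(L[m2,1],L[m2,0],bins=[np.arange(-180,-80,15),np.arange(-100,101,20)])[0].astype(int))
yc=((s['position'][:2]-S)@v)*1e3;print('yc',yc,'xc',((s['position'][:2]-S)@u)*1e3+21.9)
E
python3 chk.py d
```

```text
9.7833 [0.6409 0.0004 0.1117] [ 0.454   0.0519 -0.8895] [-0.1014  1.4064 -3.1208] [0.0975 0.4808 0.0973] 0.019452014249178244
scene high 727 in tray 55
(array([  0,   0,   0,   0,   0, 146, 182, 299,  63,  24,   4,   2,   2,
         5]), array([-190, -170, -150, -130, -110,  -90,  -70,  -50,  -30,  -10,   10,
         30,   50,   70,   90]))
[[6 0 0 1 0 0 1 0 0 0]
 [6 0 0 0 1 1 2 0 0 0]
 [8 1 0 1 0 0 2 1 1 0]
 [4 0 1 0 1 1 1 1 4 0]
 [3 0 1 1 3 0 1 0 1 0]
 [0 0 0 0 0 0 0 0 0 0]]
wrist high 10801 in tray 1099
(array([   0,    0,    0,   42, 1040, 2627, 3050, 2701,  967,  374,    0,
          0,    0,    0]), array([-190, -170, -150, -130, -110,  -90,  -70,  -50,  -30,  -10,   10,
         30,   50,   70,   90]))
[[  0  13  23  17  11   2   1   0   0   0]
 [  0   0   0   0   0   0   0   0   0   0]
 [  0   0   0   0   0   0   0   0   0   0]
 [  0   0   0   0   0   0   0   0   0   0]
 [  0   0   0   0 222  15   0   0   0   0]
 [  0   0   0 190 506  99   0   0   0   0]]
yc -14.106744968168023 xc 1.1317809305084623
```

View pics/d.png

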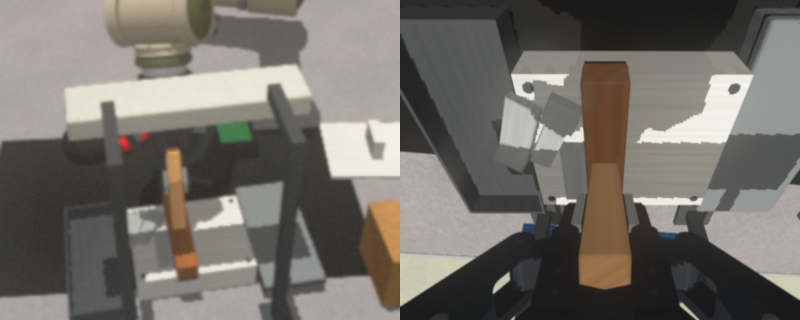

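The block spans the plate and the chips are moving ahead of it (wrist px ≈ (525,130)). I'll keep sweeping.

Emit:
servo_tool(deltas="0 0 -8 -0.5 0 0 0;0 0 -12 0 0 0 0;0 0 -12 0 0 0 0;0 0 -12 0 0 0 0;0 0 -12 0 0 0 0;0 0 -12 0 0 0 0;0 0 -12 0 0 0 0;0 0 -10 0 0 0 0")

```text
time_s: 10.55
position: [0.651, -0.0896, 0.1122]
tool_rot: [[-0.884, -0.112, 0.454], [-0.1, 0.994, 0.051], [-0.457, 0.0, -0.889]]
ft_force: [0.8, 0.4, -3.7]
grip_width: 0.019
gripper_force: 72.7
```

Emit:
servo_tool(deltas="0 0 -6 0 0 0 0;0 0 0 0 0 0 0;0 0 0 0 0 0 0")

```text
time_s: 10.8
position: [0.6514, -0.0947, 0.112]
tool_rot: [[-0.884, -0.112, 0.454], [-0.099, 0.994, 0.051], [-0.457, 0.001, -0.89]]
ft_force: [-0.3, 0.6, -3.0]
grip_width: 0.0192
gripper_force: 72.7
```

```bash
python3 chk.py e
```

```text
10.8 [ 0.6514 -0.0947  0.112 ] [ 0.4539  0.0514 -0.8896] [-0.2821  0.6131 -3.0058] [-0.039   0.4588  0.0346] 0.019155349901170234
scene high 92 in tray 420
(array([ 0,  0,  0, 49,  8,  4,  7,  4,  1,  5,  3,  6,  4,  1]), array([-190, -170, -150, -130, -110,  -90,  -70,  -50,  -30,  -10,   10,
         30,   50,   70,   90]))
[[ 3 15 17 21 19  0  1  0  1  0]
 [ 7 21 40 26 29  1  0  0  1  0]
 [ 6  1 11 20 39  1  1  1  0  0]
 [ 3  5 17 17 25  2  0  0  8 16]
 [ 0  0  0  0  0  0  0  0 12 33]
 [ 0  0  0  0  0  0  0  0  0  0]]
wrist high 1398 in tray 6793
(array([  0,   0,   0, 669, 729,   0,   0,   0,   0,   0,   0,   0,   0,
         0]), array([-190, -170, -150, -130, -110,  -90,  -70,  -50,  -30,  -10,   10,
         30,   50,   70,   90]))
[[  0 349 404 242 136   0   0   0   0   0]
 [  0 570 758 602 311   0   0   0   0   0]
 [  0 108 251 320 226   0   0   0   0   0]
 [  1 442 317 263 145   0   0   0   0   0]
 [  7 804   0   0   0   0   0   0   0   0]
 [  4 533   0   0   0   0   0   0   0   0]]
yc -109.75779910572433 xc 0.8886475902814368
```

View pics/e.png

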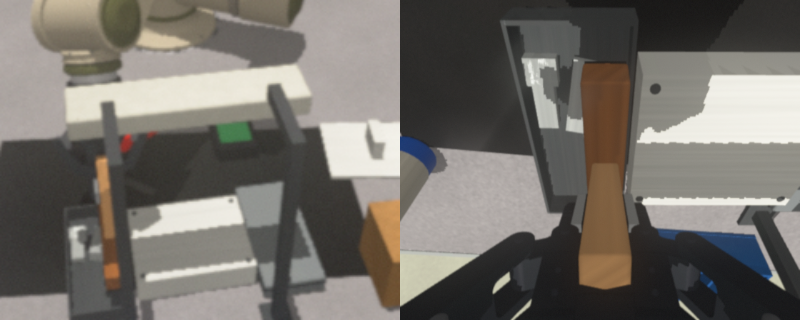

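Emit:
servo_tool(deltas="0 -3 0 -7 0 0 0;0 -4 0 -7 0 0 0;0 16 0 -9 0 0 0;0 30 0 -17 0 0 0;0 30 0 -18 0 0 0;0 28 0 -20 0 0 0;0 15 0 -30 0 0 0;0 0 0 0 0 0 0")

```text
time_s: 11.57
position: [0.5009, -0.1112, 0.1601]
tool_rot: [[-0.883, -0.111, 0.456], [-0.1, 0.994, 0.049], [-0.459, -0.002, -0.888]]
ft_force: [1.0, -0.7, -1.4]
grip_width: 0.0191
gripper_force: 72.8
```

```bash
python3 chk.py f
python3 - <<'E'
from plan import *
go(pose(-12.4,26.95),[.4776,-.3685,.130])
E
```

```text
11.5667 [ 0.5009 -0.1112  0.1601] [ 0.4563  0.0494 -0.8885] [ 0.9755 -0.6843 -1.3743] [-0.0864  0.3274 -0.0196] 0.019123829185498917
scene high 41 in tray 648
(array([0, 0, 0, 0, 0, 6, 3, 3, 7, 3, 7, 2, 7, 3]), array([-190, -170, -150, -130, -110,  -90,  -70,  -50,  -30,  -10,   10,
         30,   50,   70,   90]))
[[ 4 10 23 23 17  1  1  0  2  0]
 [ 7 18 40 29 28  1  1  1  1  0]
 [ 5  3 13 20 38  0  1  0  0  0]
 [ 7 12 35 32 41 27 19  3  3  0]
 [ 6  2 18  9 29 44 50 23  1  0]
 [ 0  0  0  0  0  0  0  0  0  0]]
wrist high 0 in tray 1173
(array([0, 0, 0, 0, 0, 0, 0, 0, 0, 0, 0, 0, 0, 0]), array([-190, -170, -150, -130, -110,  -90,  -70,  -50,  -30,  -10,   10,
         30,   50,   70,   90]))
[[  0 112 107  74  44   0   0   0   0   0]
 [  0 185 204 163  94   0   0   0   0   0]
 [  0  29  43  85  33   0   0   0   0   0]
 [  0   0   0   0   0   0   0   0   0   0]
 [  0   0   0   0   0   0   0   0   0   0]
 [  0   0   0   0   0   0   0   0   0   0]]
yc -109.32584970356378 xc -150.521777541973
rotvec [0.1476 0.0075 0.2925] deg 18.77843213438142 rows 3 per [0.0492 0.0025 0.0975]
d world [ -26.0779 -256.7215  -28.8315] in old tool [  61.8268 -252.1775    1.0788] in new tool [ -13.3701 -256.3326   39.1417] dist 259.6482692441825
```

View pics/f.png

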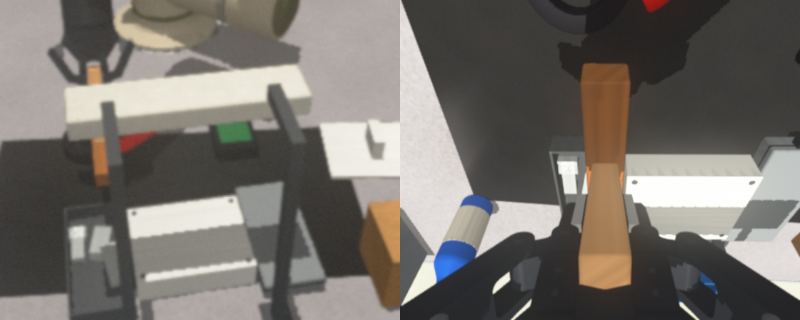

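Emit:
servo_tool(deltas="0 0 0 0 0.03 0.0015 0.0585;0 0 0 0 0.03 0.0015 0.0585;0 0 0 0 0.03 0.0015 0.0585;0 0 0 0 0.03 0.0015 0.0585;0 0 0 0 0.03 0.0015 0.0585;0 -1 -16 0 0 0 0;0 -2 -32 0 0 0 0;0 -2 -32 0 0 0 0")

```text
time_s: 12.33
position: [0.4917, -0.1903, 0.1594]
tool_rot: [[-0.872, 0.211, 0.441], [0.188, 0.977, -0.096], [-0.451, -0.001, -0.893]]
ft_force: [0.6, -0.1, -3.4]
grip_width: 0.0192
gripper_force: 72.8
```

Emit:
servo_tool(deltas="0 -2 -32 5 0 0 0;0 -2 -32 5 0 0 0;0 -2 -32 5 0 0 0;0 -2 -32 8 0 0 0;0 -1 -26 8 0 0 0;0 -1 -18 8 0 0 0;0 0 -4 0 0 0 0;0 0 0 0 0 0 0")

```text
time_s: 13.0
position: [0.4791, -0.3688, 0.1284]
tool_rot: [[-0.872, 0.215, 0.439], [0.192, 0.977, -0.097], [-0.45, -0.0, -0.893]]
ft_force: [0.1, 0.1, -1.4]
grip_width: 0.0192
gripper_force: 72.8
```

```bash
python3 - <<'E'
from plan import *
go(pose(-12.4,26.95),[.4776,-.3685,.0718])
s=env.observe();print(s['time_s'],s['position'],s['tool_rot'])
E
```

```text
rotvec [-0.0003 -0.0038 -0.0006] deg 0.2210147137341007 rows 1 per [-0.0003 -0.0038 -0.0006]
d world [ -1.4803   0.3023 -56.5723] in old tool [26.7968 -0.0219 49.8461] in new tool [26.9859 -0.0227 49.744 ] dist 56.59243481639913
13.0 [ 0.4791 -0.3688  0.1284] [[-0.8722  0.2154  0.4393]
 [ 0.1924  0.9765 -0.0969]
 [-0.4498 -0.     -0.8931]]
```

Emit:
servo_tool(deltas="0 8 0 15 0 -0.004 0;0 8 0 15 0 0 0;0 6 0 10 0 0 0;0 3 0 6 0 0 0;0 1 0 2 0 0 0;0 0.5 0 1 0 0 0;0 0 0 0 0 0 0;0 0 0 0 0 0 0")

```text
time_s: 13.67
position: [0.4777, -0.3678, 0.0743]
tool_rot: [[-0.87, 0.214, 0.444], [0.19, 0.977, -0.099], [-0.455, -0.002, -0.891]]
ft_force: [-0.3, 0.2, -1.6]
grip_width: 0.0189
gripper_force: 73.0
```

Emit:
servo_tool(deltas="0 0.5 0 1 0 0 0;0 0.3 0 0.5 0 0 0;0 0 0 0 0 0 0")

```text
time_s: 13.92
position: [0.4772, -0.3678, 0.0718]
tool_rot: [[-0.87, 0.215, 0.443], [0.191, 0.977, -0.098], [-0.454, -0.001, -0.891]]
ft_force: [-0.0, 0.4, -2.9]
grip_width: 0.0191
gripper_force: 73.0
```

Emit:
servo_tool(deltas="0 0.3 0 0.5 0 0 0;0 0.2 0 0.5 0 0 0;0 0 0 0 0 0 0")

```text
time_s: 14.17
position: [0.4774, -0.3679, 0.0716]
tool_rot: [[-0.87, 0.215, 0.444], [0.191, 0.977, -0.099], [-0.455, -0.001, -0.89]]
ft_force: [-3.5, 2.3, 7.0]
grip_width: 0.0192
gripper_force: 74.4
```

Emit:
servo_tool(deltas="1 0 0 0 0 0 0;1 0 0 0 0 0 0;1 0 0 0 0 0 0;1 0 0 0 0 0 0;1 0 0 0 0 0 0;1 0 0 -10 0 0 0;1 0 0 -20 0 0 0;1 0 0 -30 0 0 0", newtons=80)

```text
time_s: 14.83
position: [0.45, -0.3611, 0.1234]
tool_rot: [[-0.871, 0.214, 0.441], [0.192, 0.977, -0.095], [-0.452, 0.002, -0.892]]
ft_force: [-1.6, 0.4, 0.7]
grip_width: 0.0856
gripper_force: 0.0
```

```bash
python3 - <<'E'
from plan import *
from stfit import *
import fit
a,w=pickle.load(open('p1.pkl','rb'))
P=pts([w],.66,.015,.16,.24,.056); print(len(P),*fitm(P,[.66,.017,.112],station))
s=env.observe();print(s['time_s'],s['position'],s['grip_width'],s['ft_force'])
p=env.get_image('scene')
print(fit.rect(p,.505,-.368,.13,.02,.036),fit.rect(p,.505,-.368,.13,.11,.15))
go(pose(0,30),[.44,.03,.28])
go(pose(-3.1,30),[.46,.353,.15])
E
```

```text
98592 [0.6612 0.0186 0.1099] 0.0022831244671081253
14.8333 [ 0.45   -0.3611  0.1234] 0.08561111756661029 [-1.5637  0.3968  0.7361]
(514, array([ 501.7, -374. ]), array([ 31.4, 167.4]), 77.34, 'zmed', array([23.4, 29.1, 31.8]), 'mean', array([ 514.9, -373.3])) (217, array([ 452.6, -362. ]), array([111.4,  49. ]), 75.97, 'zmed', array([114.9, 128.8, 146.7]), 'mean', array([ 455.7, -363.2]))
rotvec [-0.1075 -0.0496 -0.1881] deg 12.733210672198695 rows 2 per [-0.0537 -0.0248 -0.094 ]
d world [ -9.5609 392.2655 150.6211] in old tool [  13.736   380.3811 -178.2466] in new tool [ -67.0306  392.2655 -135.2222] dist 420.2979123401363
rotvec [-0.0816 -0.0496 -0.1406] deg 9.735908688393518 rows 2 per [-0.0408 -0.0248 -0.0703]
d world [ 10.4391 715.2655  20.6211] in old tool [116.8324 700.703  -86.6277] in new tool [ 14.1606 714.7833 -31.9869] dist 715.638801226662
```

Emit:
servo_tool(deltas="1 0 0 -38 0 0 0;1 0 0 -38 0 0 0;1 0 0 -15 -0.02 -0.0125 -0.035;1 0 0 0 -0.02 -0.0125 -0.035;1 0 0 0 -0.02 -0.0125 -0.035;1 0 0 0 -0.02 -0.0125 -0.035;1 0 18 0 0 0 0;1 0 32 0 0 0 0")

```text
time_s: 15.55
position: [0.4172, -0.3039, 0.2089]
tool_rot: [[-0.868, 0.064, 0.492], [0.057, 0.998, -0.029], [-0.493, 0.002, -0.87]]
ft_force: [-0.3, 0.7, 0.9]
grip_width: 0.0853
gripper_force: 0.0
```

Emit:
servo_tool(deltas="1 0 38 0 0 0 0;1 0 38 0 0 0 0;1 0 38 0 0 0 0;1 0 38 0 0 0 0;1 0 38 0 0 0 0;1 0 38 0 0 0 0;1 0 38 0 0 0 0;1 0 38 0 0 0 0")

```text
time_s: 16.22
position: [0.4354, 0.003, 0.2105]
tool_rot: [[-0.867, 0.061, 0.494], [0.055, 0.998, -0.027], [-0.494, 0.004, -0.869]]
ft_force: [0.7, -0.2, -0.1]
grip_width: 0.0855
gripper_force: 0.0
```

Emit:
servo_tool(deltas="1 0 38 0 0 0 0;1 0 38 0 0 0 0;1 0 38 0 0 0 0;1 0 38 0 0 0 0;1 0 38 0 0 0 0;1 0 38 0 0 0 0;1 0 38 0 0 0 0;1 0 38 0 0 0 0")

```text
time_s: 16.88
position: [0.4537, 0.3043, 0.2115]
tool_rot: [[-0.868, 0.061, 0.493], [0.055, 0.998, -0.026], [-0.493, 0.004, -0.87]]
ft_force: [1.9, 0.0, 0.7]
grip_width: 0.0857
gripper_force: 0.0
```

Emit:
servo_tool(deltas="1 0 30 0 0 0 0;1 0 12 0 0 0 0;1 0 0 0 0 0 0")

```text
time_s: 17.13
position: [0.4566, 0.3462, 0.2112]
tool_rot: [[-0.869, 0.058, 0.492], [0.053, 0.998, -0.025], [-0.493, 0.004, -0.87]]
ft_force: [0.0, -0.5, -0.6]
grip_width: 0.0855
gripper_force: 0.0
```

```bash
python3 - <<'E'
from plan import *
from stfit import *
import fit
w=env.get_image('wrist');p=env.get_image('scene');q=env.get_image('side')
s=env.observe();print(s['time_s'],s['position'],s['tool_rot'],s['q'])
for n,i in(('w',[w]),('s',[p]),('side',[q])):
    P=pts(i,.455,.355,.13,.13,.075); print(n,len(P),*fitm(P,[.451,.353,-.055],cover)); print(fit.rect(i[0],.451,.354,.05,.03,.052))
E
```

```text
17.2833 [0.4566 0.343  0.2111] [[-0.8688  0.0616  0.4913]
 [ 0.0554  0.9981 -0.0272]
 [-0.492   0.0036 -0.8706]] [ 32.5432  17.8431  90.0998 -22.1619  49.5899 -42.7492]
w 51877 [ 0.4521  0.3539 -0.0551] 0.001379023474906082
(2174, array([451.2, 354.2]), array([19.9, 60.3]), 86.25, 'zmed', array([44.6, 46.4, 47.4]), 'mean', array([446.1, 354.2]))
s 5305 [ 0.451  0.352 -0.049] 0.0018400086162628296
(160, array([453.9, 350.7]), array([21.4, 63. ]), 88.91, 'zmed', array([34.8, 45.8, 48.9]), 'mean', array([459.1, 349.1]))
side 8006 [ 0.4523  0.3538 -0.0519] 0.001576822461834372
(237, array([449.9, 355.8]), array([22., 63.]), 86.01, 'zmed', array([34. , 46.7, 49.1]), 'mean', array([446.4, 358.5]))
```

```bash
python3 - <<'E'
from plan import *
go(pose(-3.15,30),[.4614,.3533,.020])
E
```

```text
rotvec [-0.0002 -0.0092 -0.0076] deg 0.6830795998311511 rows 1 per [-0.0002 -0.0092 -0.0076]
d world [   4.784    10.2718 -191.1289] in old tool [ 90.4503   9.8656 168.4638] in new tool [ 91.9165  10.5192 167.6286] dist 191.46447888438647
```

Emit:
servo_tool(deltas="1 22 3 0 0 -0.009 -0.0075;1 30 4 0 0 0 0;1 30 3.5 0 0 0 0;1 10 0 20 0 0 0;1 0 0 32 0 0 0;1 0 0 32 0 0 0;1 0 0 32 0 0 0;1 0 0 0 0 0 0")

```text
time_s: 17.95
position: [0.4366, 0.3532, 0.0607]
tool_rot: [[-0.867, 0.058, 0.495], [0.049, 0.998, -0.032], [-0.496, -0.004, -0.869]]
ft_force: [-1.3, -1.3, -0.4]
grip_width: 0.0855
gripper_force: 0.0
```

```bash
python3 - <<'E'
from plan import *
go(pose(-3.15,30),[.4614,.3533,.020])
E
```

```text
rotvec [-0.0048 -0.005  -0.0009] deg 0.40288655231629095 rows 1 per [-0.0048 -0.005  -0.0009]
d world [ 24.8235   0.0724 -40.6587] in old tool [-1.371   1.6671 47.5887] in new tool [-1.1325  1.4363 47.6025] dist 47.63763815307175
```

Emit:
servo_tool(deltas="1 0 1.4 20 -0.004 -0.005 -0.001;1 0 0 15 0 0 0;1 -1 0 8 0 0 0;1 0 0 4 0 0 0;1 0 0 0 0 0 0;1 0 0 0 0 0 0")

```text
time_s: 18.45
position: [0.4602, 0.3563, 0.0257]
tool_rot: [[-0.862, 0.052, 0.505], [0.047, 0.999, -0.023], [-0.505, 0.004, -0.863]]
ft_force: [-0.1, -0.4, -0.3]
grip_width: 0.0857
gripper_force: 0.0
```

Emit:
servo_tool(deltas="0 0 0 0 0 0 0;0 0 0 0 0 0 0;0 0 0 0 0 0 0;0 0 0 0 0 0 0;0 0 0 0 0 0 0;0 0 0 0 0 0 0;0 0 0 0 0 0 0", newtons=110)

```text
time_s: 19.03
position: [0.46, 0.3563, 0.025]
tool_rot: [[-0.862, 0.051, 0.504], [0.046, 0.999, -0.023], [-0.505, 0.003, -0.863]]
ft_force: [-3.3, -1.9, 6.2]
grip_width: 0.0178
gripper_force: 108.1
```

```bash
python3 - <<'E'
from plan import *
go(pose(-3.15,30),[.4614,.3533,.020])
from stfit import *
w=env.get_image('wrist');P=pts([w],.455,.355,.13,.13,.075); print(*fitm(P,[.451,.353,-.055],cover))
q=env.get_image('side');P=pts([q],.455,.355,.13,.13,.075); print(*fitm(P,[.451,.353,-.055],cover))
E
```

```text
rotvec [0.0043 0.0054 0.0018] deg 0.40656521267447104 rows 1 per [0.0043 0.0054 0.0018]
d world [ 1.4024 -2.9706 -5.0285] in old tool [ 1.193  -2.9089  5.1178] in new tool [ 1.1602 -2.8891  5.1365] dist 6.006398236430074
[ 0.4526  0.3563 -0.052 ] 0.0024516430322006543
[ 0.4517  0.3564 -0.0515] 0.0015907401374499095
```

Emit:
servo_tool(deltas="0 -5 0 -8 0 0 0;0 -9 0 -15 0 0 0;0 -9 0 -16 0 0 0;0 -7 0 -13 0 0 0;0 0 0 0 0 0 0")

```text
time_s: 19.55
position: [0.4602, 0.3567, 0.0867]
tool_rot: [[-0.861, 0.051, 0.506], [0.047, 0.999, -0.021], [-0.506, 0.005, -0.862]]
ft_force: [0.5, 0.8, -5.9]
grip_width: 0.0182
gripper_force: 108.4
```

```bash
python3 - <<'E'
from plan import *
s=env.observe(); print(s['position'],s['tool_rot'],s['ft_force'],s['wrist_torque'],s['grip_width'])
from stfit import *
p=s['position']
q=env.get_image('side');P=pts([q],p[0]-.008,p[1],.1,.12,.15);P=P[P[:,2]>p[2]-.035];
# plane of cover top
c,si=np.cos(-.052),np.sin(-.052);d=P[:,:2]-(p[:2]-[.008,0]);L=np.c_[d[:,0]*c+d[:,1]*si,-d[:,0]*si+d[:,1]*c]
m=(abs(L[:,0])<.065)&(abs(L[:,1])>.04)&(abs(L[:,1])<.08)&(abs(P[:,2]-p[2]+.017)<.012)
A=np.c_[L[m],np.ones(m.sum())];print(m.sum(),'tilt x,y, z',np.linalg.lstsq(A,P[m,2],rcond=None)[0], 'expected z',p[2]-.017)
go(pose(6.36,30.3),[.5198,.0023,.085])
E
```

```text
[0.4602 0.3567 0.0867] [[-0.8611  0.0512  0.5059]
 [ 0.0468  0.9987 -0.0214]
 [-0.5063  0.0053 -0.8623]] [ 0.4871  0.7531 -5.8633] [0.137  0.5999 0.0123] 0.01815194578946058
1034 tilt x,y, z [0.0029 0.0034 0.0697] expected z 0.06965961190186437
rotvec [-0.0786  0.0008 -0.1424] deg 9.31799204017735 rows 2 per [-0.0393  0.0004 -0.0712]
d world [  60.0645 -353.9933   -0.028 ] in old tool [ -68.2295 -350.4234   38.3039] in new tool [ -17.6692 -358.4683   10.3575] dist 359.05291891475815
```

Emit:
servo_tool(deltas="0 0 0 0 -0.0197 0 -0.0356;0 0 0 0 -0.0197 0 -0.0356;0 0 0 0 -0.0197 0 -0.0356;0 0 0 0 -0.0197 0 -0.0356;0 0 0 0 0 0 0;0 -1 -15 0.5 0 0 0;0 -1.5 -30 1 0 0 0;0 -1.5 -35 1 0 0 0")

```text
time_s: 20.27
position: [0.4728, 0.2773, 0.0833]
tool_rot: [[-0.859, -0.112, 0.5], [-0.098, 0.994, 0.056], [-0.503, -0.001, -0.864]]
ft_force: [0.8, 0.4, -6.4]
grip_width: 0.0181
gripper_force: 108.6
```

Emit:
servo_tool(deltas="0 -1.5 -35 1 0 0 0;0 -1.5 -35 1 0 0 0;0 -1.5 -35 1 0 0 0;0 -1.5 -35 1 0 0 0;0 -1.5 -35 1 0 0 0;0 -1.5 -35 1 0 0 0;0 -1.5 -30 0.5 0 0 0;0 -1 -20 0 0 0 0")

```text
time_s: 20.93
position: [0.5089, 0.0601, 0.0832]
tool_rot: [[-0.862, -0.11, 0.495], [-0.095, 0.994, 0.056], [-0.498, 0.001, -0.867]]
ft_force: [-0.2, -0.2, -5.2]
grip_width: 0.018
gripper_force: 108.8
```

Emit:
servo_tool(deltas="0 -1 -14 0 0 0 0;0 -1 -4 0 0 0 0;0 0 0 0 0 0 0")

```text
time_s: 21.18
position: [0.5127, 0.0435, 0.0844]
tool_rot: [[-0.862, -0.11, 0.495], [-0.095, 0.994, 0.056], [-0.498, 0.001, -0.867]]
ft_force: [-1.0, -0.1, -5.3]
grip_width: 0.0179
gripper_force: 108.8
```

```bash
python3 - <<'E'
from plan import *
s=env.observe(); print(s['time_s'],s['position'],s['tool_rot'],s['q'])
go(pose(6.36,30.3),[.6688,.0189,.083])
from stfit import *
w=env.get_image('wrist');pickle.dump(w,open('w3.pkl','wb'))
q=env.get_image('scene')
P=pts([q],.66,.015,.16,.24,.05);print('scene',*fitm(P,[.66,.018,.111],station))
P=pts([w],.66,.015,.16,.24,.05);print('wrist',len(P),*fitm(P,[.66,.018,.111],station))
E
```

```text
21.1833 [0.5127 0.0435 0.0844] [[-0.8617 -0.1098  0.4954]
 [-0.0946  0.994   0.0558]
 [-0.4985  0.0012 -0.8669]] [ -13.3828   21.3827  114.1716   31.8222   18.6844 -137.6507]
rotvec [ 0.0006 -0.007  -0.0014] deg 0.4094064428236793 rows 1 per [ 0.0006 -0.007  -0.0014]
d world [156.106  -24.612   -1.4387] in old tool [-131.4739  -41.6072   77.2034] in new tool [-130.8719  -41.7532   78.1417] dist 158.040823682847
scene [0.661  0.0167 0.1118] 0.0026137284783770654
wrist 34448 [0.6586 0.0181 0.097 ] 0.003743131032245654
```

Emit:
servo_tool(deltas="0 0 -20 0 0 -0.007 -0.001;0 0 -22 0 0 0 0;0 -15 0 9 0 0 0;0 -28 0 17 0 0 0;0 -28 0 17 0 0 0;0 -28 0 17 0 0 0;0 -18 0 10 0 0 0;0 -10 0 6 0 0 0")

```text
time_s: 21.95
position: [0.6664, 0.0212, 0.0833]
tool_rot: [[-0.857, -0.115, 0.503], [-0.099, 0.993, 0.058], [-0.506, -0.0, -0.863]]
ft_force: [-0.6, -0.6, -5.6]
grip_width: 0.018
gripper_force: 109.2
```

Emit:
servo_tool(deltas="0 0 0 0 0 0 0;0 0 0 0 0 0 0;0 0 0 0 0 0 0")

```text
time_s: 22.2
position: [0.6632, 0.0203, 0.0831]
tool_rot: [[-0.858, -0.114, 0.501], [-0.098, 0.993, 0.058], [-0.504, 0.001, -0.864]]
ft_force: [0.3, 0.2, -6.1]
grip_width: 0.0184
gripper_force: 109.2
```

```bash
cat > pl.py <<'E'
from plan import *
from stfit import *
import sys
s=env.observe(); print(s['time_s'],s['position'],s['tool_rot'],s['ft_force'],s['wrist_torque'])
go(pose(6.36,30.3),[.6688,.0189,float(sys.argv[1])])
S=np.array([.6608,.018,.111]);zt=s['position'][2]-.017
def mod(L): 
    x,y=abs(L).T; z=np.zeros(len(x))+zt-.03; z[(x<.07)&(y<.085)]=zt; return z
for n in('wrist','scene','side'):
    i=env.get_image(n);P=pts([i],.66,.018,.11,.13,zt+.012);P=P[P[:,2]>zt-.03]
    print(n,len(P),*fitm(P,S-[0,0,0],mod))
    c,si=np.cos(S[2]),np.sin(S[2]);d=P[:,:2]-S[:2];L=np.c_[d[:,0]*c+d[:,1]*si,-d[:,0]*si+d[:,1]*c]
    m=(abs(L[:,0])<.06)&(abs(L[:,1])>.02)&(abs(L[:,1])<.078)&(abs(P[:,2]-zt)<.01);A=np.c_[L[m],np.ones(m.sum())]
    if m.sum()>20: print('  top plane',m.sum(),np.linalg.lstsq(A,P[m,2],rcond=None)[0],'exp',zt)
E
python3 pl.py .065
```

```text
22.2 [0.6632 0.0203 0.0831] [[-0.8581 -0.114   0.5007]
 [-0.0981  0.9935  0.0581]
 [-0.5041  0.0008 -0.8637]] [ 0.3129  0.2208 -6.1366] [-0.1527  0.6658 -0.0397]
rotvec [ 0.0023 -0.0005  0.0025] deg 0.19538034292957251 rows 1 per [ 0.0023 -0.0005  0.0025]
d world [  5.5753  -1.3961 -18.0545] in old tool [ 4.454  -2.0364 18.3033] in new tool [ 4.4585 -2.0051 18.3057] dist 18.94719857573614
wrist 88723 [0.6545 0.0189 0.1142] 0.0022719483487358065
  top plane 42665 [-0.0007 -0.0006  0.0647] exp 0.06605446637278681
scene 3601 [0.6575 0.0173 0.1142] 0.00289708423575229
  top plane 1882 [-0.0007 -0.001   0.0659] exp 0.06605446637278681
side 1352 [0.6524 0.0223 0.1246] 0.004314746929864705
  top plane 495 [ 0.0022 -0.0041  0.0668] exp 0.06605446637278681
```

Emit:
servo_tool(deltas="0 -4.5 -1.6 2.6 0 0 0.002;0 1.5 0 2.6 0 0 0;0 1.5 0 2.6 0 0 0;0 1.5 0 2.6 0 0 0;0 1.5 0 2.6 0 0 0;0 1 0 1.7 0 0 0;0 0 0 0 0 0 0;0 0 0 0 0 0 0")

```text
time_s: 23.02
position: [0.6699, 0.0183, 0.0698]
tool_rot: [[-0.857, -0.111, 0.503], [-0.095, 0.994, 0.057], [-0.506, 0.001, -0.863]]
ft_force: [0.2, 0.3, -5.0]
grip_width: 0.0182
gripper_force: 109.3
```

```bash
python3 pl.py .065
```

```text
23.0167 [0.6699 0.0183 0.0698] [[-0.8573 -0.1113  0.5027]
 [-0.0955  0.9938  0.0572]
 [-0.5059  0.0011 -0.8626]] [ 0.2169  0.2501 -5.0219] [-0.0749  0.6642 -0.002 ]
rotvec [ 0.0012  0.0016 -0.0001] deg 0.1141295048906154 rows 1 per [ 0.0012  0.0016 -0.0001]
d world [-1.1468  0.6263 -4.7578] in old tool [3.3303 0.745  3.5635] in new tool [3.3246 0.7495 3.5679] dist 4.933985496656551
wrist 110031 [0.6617 0.0169 0.1094] 0.003019913308334665
  top plane 47491 [ 0.0015 -0.0003  0.0514] exp 0.05275782095549912
scene 4516 [0.664  0.0154 0.1085] 0.003299648215964488
  top plane 1860 [ 0.003  -0.0008  0.0524] exp 0.05275782095549912
side 1886 [0.6613 0.0181 0.1094] 0.0045466748199745706
  top plane 518 [ 0.0046 -0.0029  0.0533] exp 0.05275782095549912
```

Emit:
servo_tool(deltas="0 1.2 1.3 -0.7 0 0 0;0 1 0 1.7 0 0 0;0 0.8 0 1.2 0 0 0;0 0.3 0 0.5 0 0 0;0 0 0 0 0 0 0;0 0 0 0 0 0 0")

```text
time_s: 23.67
position: [0.6684, 0.0194, 0.0659]
tool_rot: [[-0.857, -0.111, 0.503], [-0.095, 0.994, 0.057], [-0.506, 0.001, -0.862]]
ft_force: [0.9, -0.4, -5.1]
grip_width: 0.0182
gripper_force: 109.3
```

Emit:
servo_tool(deltas="0 0.3 0 0.5 0 0 0;0 0 0 0 0 0 0;0 0 0 0 0 0 0")

```text
time_s: 23.92
position: [0.6684, 0.0194, 0.0654]
tool_rot: [[-0.857, -0.111, 0.503], [-0.096, 0.994, 0.057], [-0.506, 0.001, -0.862]]
ft_force: [-0.3, 0.1, -5.0]
grip_width: 0.0182
gripper_force: 109.3
```

Emit:
servo_tool(deltas="0 0.3 0 0.5 0 0 0;0 0 0 0 0 0 0;0 0 0 0 0 0 0")

```text
time_s: 24.17
position: [0.6685, 0.0194, 0.0651]
tool_rot: [[-0.857, -0.111, 0.503], [-0.095, 0.994, 0.057], [-0.507, 0.001, -0.862]]
ft_force: [-0.6, 0.2, -3.2]
grip_width: 0.0183
gripper_force: 110.2
```

```bash
python3 pl.py .065
```

```text
24.1667 [0.6685 0.0194 0.0651] [[-0.8568 -0.1112  0.5035]
 [-0.0955  0.9938  0.0571]
 [-0.5067  0.0008 -0.8621]] [-0.6006  0.1545 -3.1637] [ 0.0638  0.7235 -0.0007]
rotvec [ 0.001   0.0025 -0.    ] deg 0.15482482732956845 rows 1 per [ 0.001   0.0025 -0.    ]
d world [ 0.2578 -0.456  -0.1097] in old tool [-0.1218 -0.4819  0.1984] in new tool [-0.1223 -0.4817  0.1985] dist 0.5351822961816954
wrist 111995 [0.6597 0.018  0.1124] 0.0036673605740389277
  top plane 46408 [-0.0005  0.0001  0.0467] exp 0.04810970344028516
scene 4610 [0.6615 0.0161 0.1154] 0.004380524109783881
  top plane 1871 [ 0.0001 -0.0001  0.0476] exp 0.04810970344028516
side 1880 [0.6591 0.0214 0.1228] 0.005704871476461069
  top plane 509 [-0.004   0.0016  0.0483] exp 0.04810970344028516
```

Emit:
servo_tool(deltas="0 0.3 0 0.4 0 0 0;0 0 0 0 0 0 0;0.6 0 0 0 0 0 0;0.8 0 0 0 0 0 0;0.8 0 0 0 0 0 0;0.8 0 0 0 0 0 0;0.8 0 0 0 0 0 0;0.8 0 0 0 0 0 0")

```text
time_s: 24.98
position: [0.6684, 0.0193, 0.0643]
tool_rot: [[-0.857, -0.111, 0.503], [-0.095, 0.994, 0.057], [-0.506, 0.001, -0.862]]
ft_force: [0.2, 1.4, -1.1]
grip_width: 0.0684
gripper_force: 0.0
```

Emit:
servo_tool(deltas="0.8 0 0 -5 0 0 0;0.8 0 0 -10 0 0 0;0.8 0 0 -20 0 0 0;0.8 0 0 -20 0 0 0;0.8 25 0 -15 0 0 0;0.8 30 0 -17 0 0 0;0.8 30 0 -17 0 0 0;0.8 20 0 -12 0 0 0")

```text
time_s: 25.65
position: [0.5169, 0.0032, 0.1116]
tool_rot: [[-0.857, -0.112, 0.502], [-0.096, 0.994, 0.057], [-0.506, 0.001, -0.863]]
ft_force: [0.2, -0.1, -0.5]
grip_width: 0.0682
gripper_force: 0.0
```

Emit:
servo_tool(deltas="0.8 0 0 0 0 0 0;0.8 0 0 0 0 0 0;0.8 0 0 0 0 0 0")

```text
time_s: 25.9
position: [0.5208, 0.0024, 0.1121]
tool_rot: [[-0.856, -0.111, 0.505], [-0.096, 0.994, 0.056], [-0.508, 0.0, -0.861]]
ft_force: [-0.1, 0.4, -0.5]
grip_width: 0.0684
gripper_force: 0.0
```

```bash
cat > fin.py <<'E'
from plan import *
from stfit import *
import fit
s=env.observe(); print(s['time_s'],s['position'],s['ft_force'],s['grip_width'])
zt=.048
def mod(L):
    z=station(L); x,y=abs(L).T; z[(x<.07)&(y<.085)]=.048; z[(x<.03)&(y<.01)]=.088; return z
def rib(v,P):pass
u=np.array([.9938,.1108]);v=np.array([-.1108,.9938]);S=np.array([.6608,.018])
ims={n:env.get_image(n) for n in('wrist','scene','side')}
for n,i in ims.items():
    P=pts([i],.66,.018,.16,.24,.1); print(n,len(P),*fitm(P,[*S,.111],mod))
    print('  rib',fit.rect(i,.66,.018,.05,.07,.092))
    L=np.c_[(P[:,:2]-S)@u,(P[:,:2]-S)@v]; m=(abs(L[:,0])<.06)&(abs(L[:,1])>.02)&(abs(L[:,1])<.078)&(abs(P[:,2]-zt)<.012);A=np.c_[L[m],np.ones(m.sum())]
    if m.sum()>20: print('  top plane',m.sum(),np.linalg.lstsq(A,P[m,2],rcond=None)[0])
    h=(L[:,1]<-.095)&(L[:,1]>-.175)&(abs(L[:,0])<.094)&(P[:,2]>.036);print('  high in tray',h.sum())
print('block',fit.rect(ims['scene'],.505,-.368,.13,.02,.036),'handle',fit.rect(ims['scene'],.49,-.365,.13,.11,.16))
a=ims['scene']['img'][150:350,60:410];b=ims['wrist']['img']
cv2.imwrite('pics/g.png',np.hstack([cv2.resize(a,(420,320)),cv2.resize(b,(380,320))])[:,:,::-1])
for k in"tester screwdriver tape carton bottle jar".split():
    r=[env.spot_point(k,ims[n]) for n in('scene','side')]
    if r[0] and r[1]: print(k,*tri(r[0][0]['uv'],ims['scene'],r[1][0]['uv'],ims['side']))
E
python3 fin.py
```

```text
25.9 [0.5208 0.0024 0.1121] [-0.0826  0.3549 -0.5417] 0.06837997667824094
wrist 112282 [0.6619 0.0188 0.1072] 0.0030562000213244893
  rib (1315, array([658.3,  17.7]), array([60.6, 19.9]), 6.44, 'zmed', array([73.9, 86.1, 86.9]), 'mean', array([645.8,  16.3]))
  top plane 8095 [-0.0002  0.0002  0.0466]
  high in tray 0
scene 18818 [0.6605 0.0166 0.1108] 0.0028652600908376496
  rib (222, array([663.1,  16.5]), array([61. , 20.3]), 6.13, 'zmed', array([76.8, 86.8, 89. ]), 'mean', array([668.3,  16.3]))
  top plane 1924 [-0.0005 -0.0002  0.0476]
  high in tray 0
side 7374 [0.6593 0.0207 0.1088] 0.003917348012615777
  rib (137, array([658.2,  20.8]), array([61.6, 23. ]), 6.32, 'zmed', array([72.8, 84.5, 89.5]), 'mean', array([654.1,  23.5]))
  top plane 534 [ 0.0001 -0.0027  0.0483]
  high in tray 0
block (511, array([ 501.1, -373.5]), array([ 32.4, 161.2]), 77.21, 'zmed', array([24.5, 29.1, 31.5]), 'mean', array([ 514.9, -373.3])) handle (137, array([ 457.4, -363.5]), array([22. , 38.5]), 73.52, 'zmed', array([112.1, 122.9, 131.9]), 'mean', array([ 462.7, -363.5]))
screwdriver [ 0.357  -0.0177 -0.0078] 0.004550362530905188
tape [ 0.4028 -0.1509 -0.0087] 0.015943685152991095
carton [0.7239 0.3407 0.0011] 0.012990943900799589
bottle [ 0.5598 -0.3878 -0.2108] 0.022270224017377008
```

View pics/g.png

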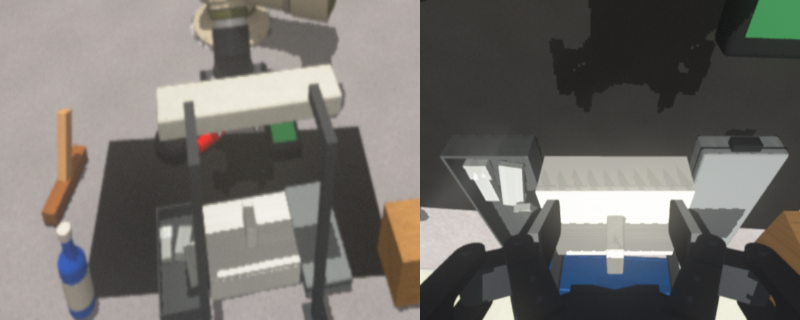

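The cover lies flat and flush, with its rib at about px (248,222) in the scene view. The scraper stands upright at (65,185), and the chips are in the tray at (480,180) in the wrist view. I'll hand in.

```bash
python3 -c "
from rig import env
print(env.close_job())"
```

```text
the job is handed in; nothing more can be done
None
```

I handed the job in at about 26 s; the rig returned no verdict. By the last camera check the three chips are in the tray, the scraper stands upright on its block, and the cover lies flat and flush on the plate to within about 3 mm; the bystanders looked undisturbed, though the final position check was only partial.

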